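Load the scraper in the burnishing jig and hold the angle knob at the third click

TASK

Take the longer of the two wood-backed scrapers out of the rack, slide it blade down into the slot of the burnishing jig until it sits fully home, and let go of it. Then turn the jig's sprung angle knob clockwise (seen from above) from rest to its third click, without running on towards the fourth, and keep hold of it: finish with the gripper still holding the knob at the third click. Leave the short scraper in its rack.

Things in the scene. Friction and masses are not known exactly. Their poses are not given: they have to be found in the camera images.
- long_scraper: The longer scraper: steel blade 90 (x) x 3 (y) x 40 mm high, with a light wooden back on top, 96 (x) x 16 (y) mm, from 36 to 62 mm above the blade's lower edge; about 0.15 kg. Origin: middle of the blade's lower edge; x along it, z up. It stands upright in one of the rack's slots; grip the back across its 16 mm, 50 mm above the origin, from above.
- short_scraper: A like scraper with a 55 mm blade and a 61 mm wooden back, otherwise the same section, in the rack's other slot. Not used; it stays there. Origin: middle of the blade's lower edge.
- rack: Dark wooden block, 135 (x) x 150 (y) x 28 mm high, fixed, with two parallel slots along x, 84 mm apart (at y = -42 and +42 mm), each 96 x 6 mm and 18 mm deep. Origin: centre of its underside. Which scraper is in which slot varies.
- jig: The burnishing jig, fixed: an aluminium base plate 170 (x) x 215 (y) x 10 mm, carrying a wooden slot block 130 (x) x 50 (y) mm, its top 32 mm above the bench, centred 47.5 mm to +y, and a knob with an upright axis 47.5 mm to -y. Six tick marks on the plate round the knob: rest and five clicks. Origin: centre of the plate's underside; z up.
- jig_slot (a point): Centre of the mouth of the jig's slot, at the block's top (32 mm above the bench). The slot runs along this frame's x: 96 mm long, 6 mm wide, 22 mm deep, with a 3 mm chamfer round its mouth; its floor is 10 mm above the bench. Either way round of the scraper is right.
- knob_grip (a point): Grip point on the knob's upright axis, 61 mm above the bench. The handle is a black bar 44 mm long (this frame's x), 14 mm wide (y), from 40 to 74 mm above the bench; pinch it across its 14 mm from above. The frame turns with the knob. A steel rod, 8 mm thick, 24 to 32 mm above the bench, stands out 58 mm to -x and points at the tick marks.
- knob (a joint): Knob angle, rad: 0 at rest (rod to the jig's -x, against a stop), growing clockwise from above. Clicks every 24 deg: 0.419, 0.838, 1.257 (third), 1.676, 2.094. Sprung: it goes back to rest if let go. Turning takes 0.01 to 0.15 N m, rising and falling once per click (lightest just before a click, stiffest a quarter click after). Grip with 30 N or more or the bar twists in the pads.
Not all that is in view belongs to the job. Leave any black, green or turquoise look-alike of the long_scraper alone.

How it is judged:
On the way, in this order (a step that is already met when the one before it is completed fails the run):
1. the long scraper stands fully home in the jig's slot, let go, with the knob still at rest (z of long_scraper in the frame of jig below 0.0135 m and horizontal distance between long_scraper and jig_slot below 0.006 m and angle between the x axis of long_scraper and the x axis of jig_slot, either way round below 0.1 rad and angle between long_scraper's own z axis and vertical below 0.2 rad and contact force between the fingers and long_scraper below 0.1 N and value of joint knob below 0.2 rad), for 0.2 s.
2. the knob is turned to its third click (value of joint knob between 1.1 and 1.42 rad), for 0.2 s.
At the end, for the whole second after the job is handed in: The fingers hold the knob (more than 2 N) within 0.16 rad (9 degrees) of its third click; the long scraper, untouched, stands in the jig's slot within 3.5 mm of its floor, 6 mm of its centre, 0.1 rad of its direction and 0.2 rad of upright; the short scraper is within 15 mm of where it was (all of step 2 and contact force between the fingers and knob above 2 N and z of long_scraper in the frame of jig below 0.0135 m and horizontal distance between long_scraper and jig_slot below 0.006 m and angle between the x axis of long_scraper and the x axis of jig_slot, either way round below 0.1 rad and angle between long_scraper's own z axis and vertical below 0.2 rad and contact force between the arm and long_scraper below 0.1 N and distance of short_scraper from where it was at the start of the episode below 0.015 m); the arm keeps its last pose, push and grip.
It fails at once if the knob is run on past the third click towards the fourth (beyond 1.50 rad) (value of joint knob above 1.5 rad).
It fails at once if the short scraper is taken from its place (distance of short_scraper from where it was at the start of the episode above 0.015 m).
It also fails if it takes over 59 s, if anything falls off the work surface, if the arm or the gripper's body presses on something with over 40 N, if the wrist force passes 120 N, or if a joint passes its speed limit or range.

ROBOT

A 6-joint arm with a two-finger parallel gripper is mounted at the origin on the work surface. World frame = base frame: x ahead of the robot, y to its left, z up, the work surface at z = 0. Lengths are in m, angles in rad, forces in N, time in s.
With the tool pointing down it reaches from about 0.3 to 0.875 m from the base axis. Payload 6.4 kg.
Tool frame: the origin (TCP) lies at the very end of the fingers, on their centre line; the grasp point (between the pads) lies 19 mm behind it; z points along the fingers, y is the line along which they close (so a half turn about z gives the same grasp; the last joint's range is limited). The gripper opens to 85 mm and grips with 20 to 120 N. Pads are 22 mm wide; open, the fingers measure 114 mm over their backs; the gripper's body (76 mm by 85 mm) begins 54 mm behind the grasp point. The pads swing forward as they close: fully open they stand 13 mm farther back than shut.
Start: joints at [-1.384, 0.181, 1.607, -0, 1.354, -0.206], TCP at [0.22, -0.531, 0.231] pointing down, gripper open.
Joint ranges: [-2.99, 2.99], [-0.89, 2.07], [0.3, 2.58], [-1.14, 4.28], [0, 2.63], [-3.12, 3.12]. Speed limits (rad/s): [2.57, 2.57, 3.01, 3.14, 3.14, 3.14].

INTERFACE

Orientations are given as a unit quaternion [w, x, y, z].
In Python, from bench import * gives the robot as it stands. The module is installed in compiled form; this text tells all that it offers.
- The arm moves only by the tool arm_command, never from a script. Its arguments are lists of equal length, an entry for each row: "dp": the shift along the tool's x, y, z in units of 0.25 m (1.0 is 0.25 m), a list of three; "turn": the turn, a rotation vector about the tool's x, y, z in units of 30 degrees (1.0 is 30 degrees), a list of three; "jaw": the opening, from 0 (shut) to 1 (fully open). A call has 1 to 5 rows; each row is the pose to reach, as a shift and turn from the pose commanded when the call began, along the tool's axes at that moment; what a row does not reach only later rows make up. A row lasts 1/8 s, in which the tool goes at most 62.5 mm and 10.7 degrees, less where a joint would pass 70% of its speed; a pose out of reach is approached as far as the arm can. A call with a number of a shift or a turn outside -1 to 1 is refused whole. A call with a gripper value outside its range is refused whole. The fingers move at their own pace and stop on an object; the grip force is fixed at half the most. Time passes only in rows, so rows that repeat a pose let the fingers close. It gives the time, the measured TCP pose, the force, the opening and the grip force at its end, in the units of the state.
- get_obs(): the state, without advancing time (a new reading comes with each control period).
- camera(name): name is "side" or "top"; returns the picture (420x560x3 uint8, blue, green, red); there is no depth.
- get_calibration(name): a dict with "camera_matrix" (3x3 intrinsics, pixels), "R" (3x3) and "t" (3): a world point X has camera coordinates R X + t. Camera axes: x right, y down, z forward; pixel columns grow to the right and rows downward; lengths in m; the calibration is good to about 2 mm. A picture is of the moment at which its call begins. get_calibration takes no time and is no camera call.
- hand_in(): hands the job in; it is judged then, once.
The state is a dict: "time_s": time; "q": joint angles; "dq": joint speeds; "joint_efforts": joint torques, N m; "eef_pos": TCP position; "eef_rot": TCP orientation; "wrist_force": force on the tool from outside, world axes, zero at the start; "torque": the same for the moment, N m; "opening": opening from 0.0 (shut) to 1.0 (fully open); "grasp_force": force on a finger pad.
Only numpy, scipy, OpenCV 4.12 (cv2) and the standard library are available. Lean on these libraries where they do the work, as an engineer would, in place of code of your own. Each camera call takes 0.05 s, during which the arm holds its last target. There are 200 camera calls.

## Working session

There is one attempt and no reset: what is moved stays moved. The work goes in short steps, Python scripts to look and compute and a tool call to move; the robot and the scene stay as the last step left them, time stands still between calls to the robot, and variables do not carry over. Pictures are saved under pics/ and viewed, at most 10 in all, crops included, and the job is handed in when it is done.

Besides the shell and the picture viewer there is one more tool, called after "Call:" by a JSON object that holds its "op" and its "data". arm_command: Moves the arm, as the interface text tells. Its arguments: {"type":"object","properties":{"dp":{"type":"array"},"turn":{"type":"array"},"jaw":{"type":"array"}},"required":["dp","turn","jaw"]}

```bash
mkdir -p pics; python3 - <<'E'
from bench import *
import cv2
for n in("top","side"):
    cv2.imwrite(f"pics/{n}0.png",camera(n)); c=get_calibration(n); print(n,c)
o=get_obs(); print(o)
E
```

```text
top {'camera_matrix': array([[418.49320246,   0.        , 283.64284034],
       [  0.        , 418.49320246, 208.11832081],
       [  0.        ,   0.        ,   1.        ]]), 'R': array([[ 0.0256837 , -0.99962381, -0.00962225],
       [-0.99342764, -0.02444813, -0.11182043],
       [ 0.11154311,  0.01243097, -0.99368184]]), 't': array([0.01214113, 0.51780335, 0.80121849])}
side {'camera_matrix': array([[435.73581947,   0.        , 271.61910275],
       [  0.        , 435.73581947, 208.7210394 ],
       [  0.        ,   0.        ,   1.        ]]), 'R': array([[ 0.99286738, -0.11900361,  0.00724617],
       [-0.06732531, -0.60979145, -0.78969722],
       [ 0.09839547,  0.78357676, -0.61345399]]), 't': array([-0.49713786,  0.08497612,  0.77099185])}
{'time_s': 0.1, 'q': array([-1.38432417e+00,  1.81435255e-01,  1.60791095e+00, -2.82736678e-05,
        1.35379943e+00, -2.06305783e-01]), 'dq': array([-4.17170262e-04, -9.96495132e-04, -3.74637507e-03, -2.03973447e-05,
       -8.60686733e-04, -9.88971060e-04]), 'joint_efforts': array([ 5.24959687e-04, -4.45873296e+01, -3.52238381e+01, -2.90827293e-04,
        4.08580847e-03, -1.62105806e-05]), 'eef_pos': array([ 0.21999556, -0.53071263,  0.23049053]), 'eef_rot': array([-7.76586262e-04,  9.80776696e-01,  1.95131931e-01, -6.10210120e-06]), 'wrist_force': array([-0.21655266,  0.01241791,  0.32572786]), 'torque': array([-0.01357786,  0.00273384,  0.00706381]), 'grasp_force': 0.0, 'opening': 1.000798862800871}
```

View pics/top0.png

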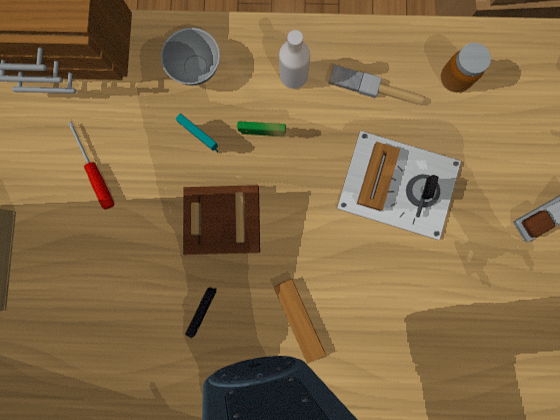

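View pics/side0.png

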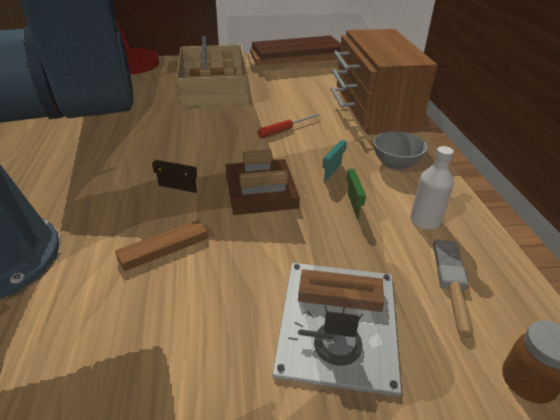

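The top view shows the long scraper's back at about (240,217) and the short one at (196,218), both in the rack. The jig is at (400,187). The look-alikes, black (201,312), green (261,128) and turquoise (197,132), lie outside the rack. The light-wood longer one at (240,217) fits the description, so I'll confirm it in a crop.

```bash
cat > h.py <<'E'
import numpy as np, cv2
from bench import *
def pix2w(n,u,v,z):
    c=get_calibration(n); d=c["R"].T@np.linalg.inv(c["camera_matrix"])@[u,v,1]; o=-c["R"].T@c["t"]
    return o+d*(z-o[2])/d[2]
def w2pix(n,X):
    c=get_calibration(n); p=c["camera_matrix"]@(c["R"]@np.asarray(X,float)+c["t"]); return p[:2]/p[2]
def crop(img,x,y,w,h,s,name):
    cv2.imwrite("pics/"+name,cv2.resize(img[y:y+h,x:x+w],None,fx=s,fy=s,interpolation=cv2.INTER_CUBIC))
E
python3 - <<'E'
from h import *
t=cv2.imread("pics/top0.png")
a=cv2.resize(t[175:265,175:270],None,fx=4,fy=4,interpolation=cv2.INTER_CUBIC)
crop(t,330,125,140,120,5,"jig0.png")
s=cv2.imread("pics/side0.png")
b=cv2.resize(s[140:220,215:310],None,fx=4,fy=4,interpolation=cv2.INTER_CUBIC)
b=cv2.copyMakeBorder(b,0,40,0,0,cv2.BORDER_CONSTANT)
cv2.imwrite("pics/rack0.png",np.hstack([a,b]))
E
```

```text
(no output)
```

View pics/rack0.png

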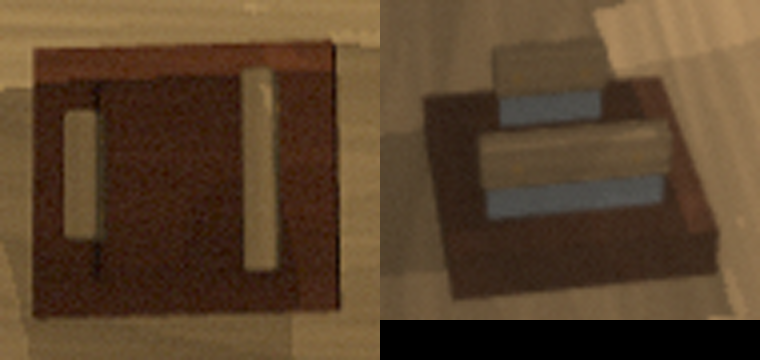

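View pics/jig0.png

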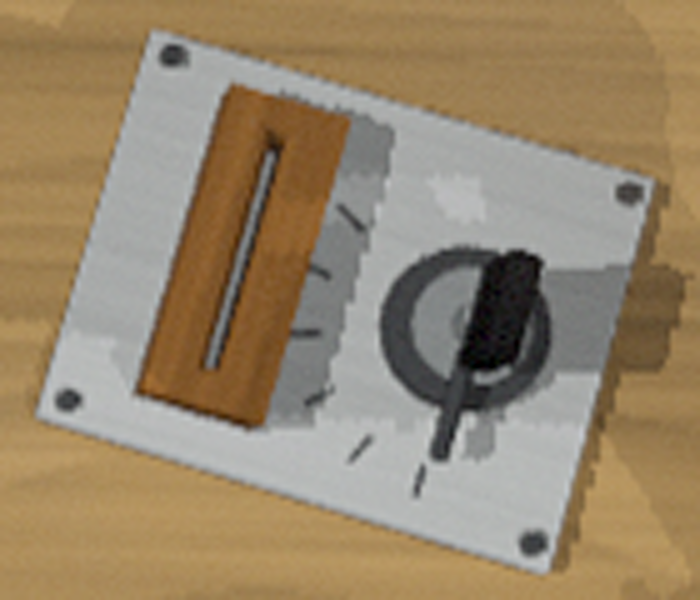

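The crop confirms it: the long back runs from crop (242,68) to (277,270), with blade steel under it in the side view, and the other one is clearly shorter. The jig plate corners are at crop (152,30), (655,180), (548,574) and (36,417). The slot runs from (272,145) to (210,370).

```bash
cat > fit.py <<'E'
from h import *
from scipy.optimize import least_squares
from scipy.spatial.transform import Rotation as Ro
def fit(n,obj,px,x0):
    def P(p): c,s=np.cos(p[2]),np.sin(p[2]); return [[p[0]+c*X-s*Y,p[1]+s*X+c*Y,Z] for X,Y,Z in obj]
    f=lambda p: np.ravel([w2pix(n,X) for X in P(p)]-np.asarray(px))
    r=least_squares(f,x0); return r.x,np.round(r.fun.reshape(-1,2),1).tolist()
E
python3 - <<'E'
from fit import *
cv=lambda L,s,o:[((u+.5)/s-.5+o[0],(v+.5)/s-.5+o[1]) for u,v in L]
jo=[(.085,.1075,.01),(.085,-.1075,.01),(-.085,-.1075,.01),(-.085,.1075,.01),(.065,.0725,.032),(.065,.0225,.032),(-.065,.0225,.032),(-.065,.0725,.032)]
jp=cv([(152,30),(655,180),(548,574),(36,417),(228,84),(352,118),(266,428),(136,393)],5,(330,125))
print("jig",fit("top",jo[:4],jp[:4],[.55,-.25,-.2])); J,r=fit("top",jo,jp,[.55,-.25,-.2]);print(J,r)
sp=cv([(242,68),(273,68),(277,270),(245,271)],4,(175,175))
so=[(.048,.008,.072),(.048,-.008,.072),(-.048,-.008,.072),(-.048,.008,.072)]
S,r=fit("top",so,sp,[.45,.1,0]);print("long",S,r)
rp=cv([(36,48),(335,40),(340,310),(34,317)],4,(175,175))
# rack: bottom far corners, near corners bottom; print world at both z
for z in(0,.028): print("rack",z,[pix2w("top",u,v,z)[:2].round(3).tolist() for u,v in rp])
R=lambda a:np.array([[np.cos(a),-np.sin(a)],[np.sin(a),np.cos(a)]])
sl=J[:2]+R(J[2])@[0,.0475]; kn=J[:2]+R(J[2])@[0,-.0475]
print("slot",sl,"knob",kn,np.hypot(*sl),np.hypot(*kn))
# checks in the side view
for nm,X in dict(longtop=[*S[:2],.072],slot=[*sl,.032],knobtop=[*kn,.074]).items(): print(nm,w2pix("top",X).round(1),w2pix("side",X).round(1))
for (u,v) in jp[:0]: pass
q=get_obs()["eef_rot"]; print(Ro.from_quat(q,scalar_first=True).as_matrix().round(3))
E
```

```text
jig (array([ 0.5743945 , -0.20832824, -0.27661964]), [[-0.1, -0.4], [0.3, -0.2], [0.2, 0.4], [-0.3, 0.2]])
[ 0.57423286 -0.20824393 -0.27480914] [[-0.3, -0.2], [0.2, -0.3], [0.2, 0.4], [-0.3, 0.4], [0.4, -0.0], [-0.3, 0.3], [-0.7, -0.1], [0.8, -0.5]]
long [0.49414297 0.10722447 0.05443006] [[-0.3, -0.0], [0.4, -0.3], [0.3, 0.1], [-0.3, 0.1]]
rack 0 [[0.56, 0.234], [0.568, 0.079], [0.429, 0.072], [0.422, 0.227]]
rack 0.028 [[0.556, 0.227], [0.563, 0.077], [0.429, 0.07], [0.422, 0.221]]
slot [ 0.58712262 -0.16252627] knob [ 0.56134311 -0.25396159] 0.609202558489904 0.6161189623358404
longtop [239.4 216.8] [262.1 173. ]
slot [378.8 175.4] [339. 285.]
knobtop [432.4 185.8] [339.7 316.3]
[[ 0.924  0.383 -0.   ]
 [ 0.383 -0.924  0.002]
 [ 0.    -0.002 -1.   ]]
```

Call:
{"op": "arm_command", "data": {"dp": [[0.8, -0.78, 0], [0.8, -0.78, 0], [0.8, -0.78, 0], [0.8, -0.78, 0], [0.8, -0.78, 0]], "turn": [[0, 0, 0], [0, 0, 0], [0, 0, 0], [0, 0, 0], [0, 0, 0]], "jaw": [0.7, 0.7, 0.7, 0.7, 0.7]}}

```text
time_s: 0.72
eef_pos: [0.3307, -0.2715, 0.2309]
eef_rot: [-0.0, 0.981, 0.196, 0.0]
wrist_force: [-0.5, -0.3, 1.0]
opening: 0.703
grasp_force: 0.0
```

Call:
{"op": "arm_command", "data": {"dp": [[0.8, -0.78, 0], [0.8, -0.78, 0], [0.8, -0.78, 0], [0.8, -0.78, 0], [0.8, -0.78, 0]], "turn": [[0, 0, 0.65], [0, 0, 0.65], [0, 0, 0.65], [0, 0, 0.65], [0, 0, 0.65]], "jaw": [0.7, 0.7, 0.7, 0.7, 0.7]}}

```text
time_s: 1.35
eef_pos: [0.4406, -0.0154, 0.2312]
eef_rot: [-0.0, 1.0, 0.027, 0.0]
wrist_force: [0.6, 0.3, 0.4]
opening: 0.7
grasp_force: 0.0
```

```bash
cat > go.py <<'E'
import sys
from h import *
from scipy.spatial.transform import Rotation as Ro
# usage: go.py x y z phi : shift/turn units to a tool-down pose
x,y,z,phi=map(float,sys.argv[1:5]); o=get_obs()
M=Ro.from_quat(o["eef_rot"],scalar_first=True).as_matrix()
T=np.array([[np.cos(phi),np.sin(phi),0],[np.sin(phi),-np.cos(phi),0],[0,0,-1]])
print("t",round(o["time_s"],2),"pos",o["eef_pos"].round(4),"phi",round(np.arctan2(M[1,0],M[0,0]),4),"q",o["q"].round(2),"F",o["wrist_force"].round(1),"tau",o["torque"].round(2),"open",round(o["opening"],3),"g",round(o["grasp_force"],1))
print("dp",(M.T@(np.array([x,y,z])-o["eef_pos"])/.25).round(3),"turn",(Ro.from_matrix(M.T@T).as_rotvec(degrees=True)/30).round(3))
E
python3 go.py .494 .107 .14 .052
```

```text
t 1.35 pos [ 0.4406 -0.0154  0.2312] phi 0.0536 q [-0.31 -0.13  1.93  0.    1.35  1.21] F [0.6 0.3 0.4] tau [-0.01  0.02 -0.01] open 0.7 g 0.0
dp [ 0.239 -0.477  0.365] turn [-0.    -0.     0.003]
```

Call:
{"op": "arm_command", "data": {"dp": [[0.24, -0.477, 0.1], [0.24, -0.477, 0.365], [0.24, -0.477, 0.365], [0.24, -0.477, 0.365], [0.24, -0.477, 0.365]], "turn": [[0, 0, 0], [0, 0, 0], [0, 0, 0], [0, 0, 0], [0, 0, 0]], "jaw": [0.7, 0.7, 0.7, 0.7, 0.7]}}

```text
time_s: 1.98
eef_pos: [0.4941, 0.1042, 0.1403]
eef_rot: [0.0, 1.0, 0.026, -0.0]
wrist_force: [0.3, 0.3, 0.7]
opening: 0.701
grasp_force: 0.0
```

```bash
python3 go.py .494 .107 .041 .052; python3 - <<'E'
from h import *
crop(camera("side"),190,90,160,130,5,"s1.png")
E
```

```text
t 1.98 pos [0.4941 0.1042 0.1403] phi 0.0528 q [-0.03  0.13  1.86 -0.    1.15  1.49] F [0.3 0.3 0.7] tau [-0.02 -0.01  0.01] open 0.701 g 0.0
dp [ 0.    -0.011  0.397] turn [0.001 0.    0.002]
```

View pics/s1.png

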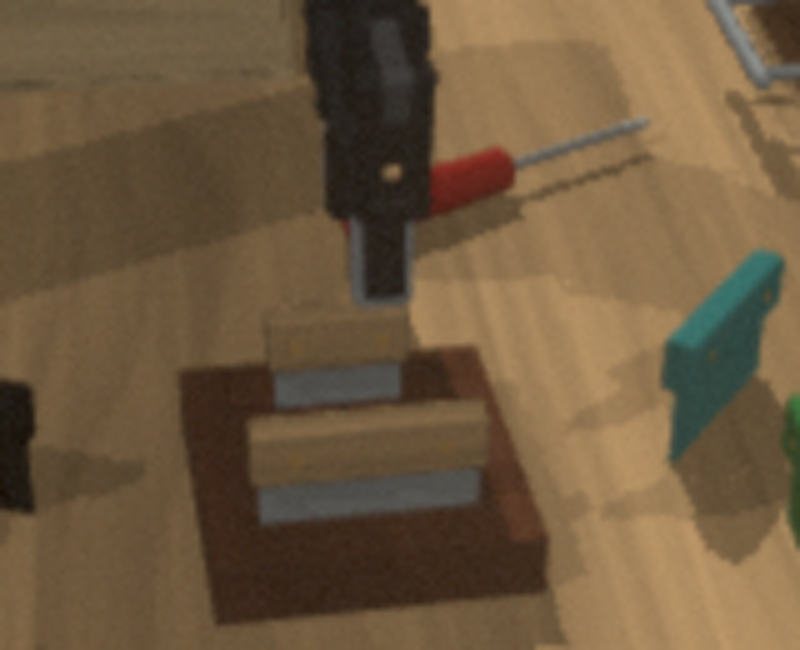

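The gripper hangs centred over the long scraper: the finger is at crop (380,300), above the back's middle at about (368,440). Descending now.

Call:
{"op": "arm_command", "data": {"dp": [[0, -0.011, 0.15], [0, -0.011, 0.3], [0, -0.011, 0.397], [0, -0.011, 0.397], [0, -0.011, 0.397]], "turn": [[0, 0, 0], [0, 0, 0], [0, 0, 0], [0, 0, 0], [0, 0, 0]], "jaw": [0.7, 0.7, 0.7, 0.7, 0.7]}}

```text
time_s: 2.65
eef_pos: [0.4954, 0.1066, 0.0427]
eef_rot: [0.0, 1.0, 0.026, 0.002]
wrist_force: [-0.2, -0.1, 0.1]
opening: 0.698
grasp_force: 0.0
```

Call:
{"op": "arm_command", "data": {"dp": [[0, 0, 0], [0, 0, 0], [0, 0, 0], [0, 0, 0], [0, 0, 0]], "turn": [[0, 0, 0], [0, 0, 0], [0, 0, 0], [0, 0, 0], [0, 0, 0]], "jaw": [0.4, 0.2, 0, 0, 0]}}

```text
time_s: 3.28
eef_pos: [0.4946, 0.1074, 0.0418]
eef_rot: [-0.0, 1.0, 0.026, 0.001]
wrist_force: [-1.3, 1.3, 6.2]
opening: 0.177
grasp_force: 58.9
```

Call:
{"op": "arm_command", "data": {"dp": [[0, 0, 0], [0, 0, 0], [0, 0, 0]], "turn": [[0, 0, 0], [0, 0, 0], [0, 0, 0]], "jaw": [0, 0, 0]}}

```text
time_s: 3.65
eef_pos: [0.4946, 0.1074, 0.0418]
eef_rot: [-0.0, 1.0, 0.026, 0.001]
wrist_force: [-1.5, 1.2, 7.0]
opening: 0.182
grasp_force: 58.9
```

```bash
python3 go.py .494 .107 .15 .052
```

```text
t 3.65 pos [0.4946 0.1074 0.0418] phi 0.0526 q [-0.02  0.29  1.91  0.    0.94  1.5 ] F [-1.5  1.2  7. ] tau [ 0.23  0.33 -0.07] open 0.182 g 58.9
dp [-0.002  0.001 -0.433] turn [-0.    -0.003  0.001]
```

Call:
{"op": "arm_command", "data": {"dp": [[0, 0, -0.08], [0, 0, -0.2], [0, 0, -0.35], [0, 0, -0.43], [0, 0, -0.43]], "turn": [[0, 0, 0], [0, 0, 0], [0, 0, 0], [0, 0, 0], [0, 0, 0]], "jaw": [0, 0, 0, 0, 0]}}

```text
time_s: 4.28
eef_pos: [0.495, 0.1072, 0.1498]
eef_rot: [0.0, 1.0, 0.026, 0.002]
wrist_force: [0.2, 0.2, -1.7]
opening: 0.175
grasp_force: 58.5
```

```bash
python3 go.py .587 -.1625 .15 -.275
```

```text
t 4.28 pos [0.495  0.1072 0.1498] phi 0.0527 q [-0.02  0.12  1.86 -0.    1.17  1.5 ] F [ 0.2  0.2 -1.7] tau [ 0.01 -0.01  0.02] open 0.175 g 58.5
dp [3.110e-01 1.097e+00 1.000e-03] turn [-0.    -0.007  0.626]
```

Move most of the way without overshoot, then settle.

Call:
{"op": "arm_command", "data": {"dp": [[0.06, 0.2, 0], [0.14, 0.45, 0], [0.2, 0.7, 0], [0.26, 0.9, 0], [0.29, 0.99, 0]], "turn": [[0, 0, 0.15], [0, 0, 0.3], [0, 0, 0.45], [0, 0, 0.6], [0, 0, 0.626]], "jaw": [0, 0, 0, 0, 0]}}

```text
time_s: 4.9
eef_pos: [0.579, -0.139, 0.1464]
eef_rot: [-0.0, 0.99, -0.139, -0.001]
wrist_force: [-1.6, 0.5, -0.8]
opening: 0.175
grasp_force: 58.8
```

```bash
python3 go.py .587 -.1625 .10 -.275
```

```text
t 4.9 pos [ 0.579  -0.139   0.1464] phi -0.279 q [-0.43  0.31  1.63 -0.    1.2   1.42] F [-1.6  0.5 -0.8] tau [0.06 0.06 0.02] open 0.175 g 58.8
dp [0.057 0.081 0.186] turn [ 0.     0.004 -0.008]
```

Call:
{"op": "arm_command", "data": {"dp": [[0.057, 0.09, 0.08], [0.057, 0.09, 0.18], [0.057, 0.09, 0.18], [0.057, 0.09, 0.18], [0.057, 0.09, 0.18]], "turn": [[0, 0, 0], [0, 0, 0], [0, 0, 0], [0, 0, 0], [0, 0, 0]], "jaw": [0, 0, 0, 0, 0]}}

```text
time_s: 5.52
eef_pos: [0.5876, -0.1614, 0.1045]
eef_rot: [0.0, 0.991, -0.137, 0.001]
wrist_force: [-0.7, -0.6, -0.9]
opening: 0.176
grasp_force: 58.7
```

```bash
python3 go.py .587 -.1625 .06 -.275; python3 - <<'E'
from h import *
a=cv2.resize(camera("side")[210:350,270:410],None,fx=5,fy=5,interpolation=cv2.INTER_CUBIC)[:600]
cv2.imwrite("pics/s2.png",a)
E
```

```text
t 5.53 pos [ 0.5876 -0.1614  0.1045] phi -0.2744 q [-0.46  0.39  1.62  0.    1.13  1.38] F [-0.7 -0.6 -0.9] tau [-0.04  0.03 -0.07] open 0.176 g 58.7
dp [-0.001  0.005  0.178] turn [ 0.001 -0.003  0.001]
```

View pics/s2.png

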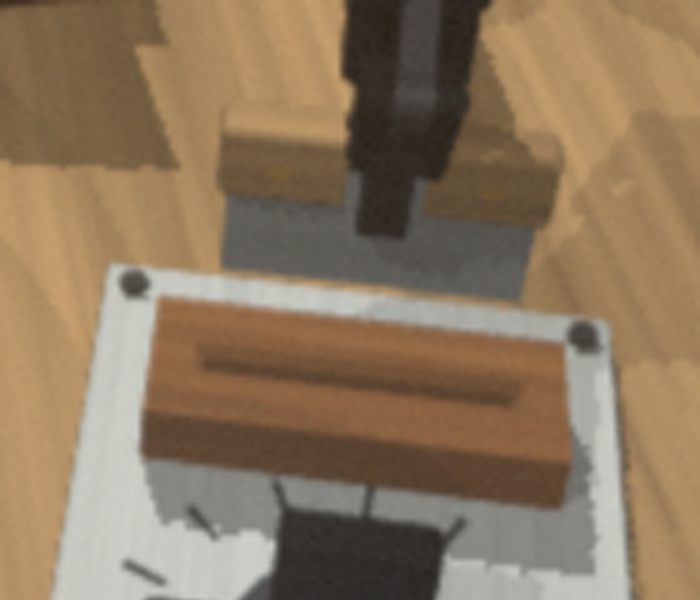

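The blade's lower corners are at crop (222,268) and (520,300). The slot mouth spans (200,345) to (522,405) below it. I'll check both numerically.

```bash
python3 - <<'E'
from fit import *
f=lambda u,v:((u+.5)/5-.5+270,(v+.5)/5-.5+210)
bl=[pix2w("side",*f(*p),.0735).round(4) for p in[(222,268),(520,300)]]; print("blade",bl,np.mean(bl,0),np.linalg.norm(bl[0]-bl[1]))
# block top corners and predicted slot mouth in the side view
a=-.2748;R=np.array([[np.cos(a),-np.sin(a)],[np.sin(a),np.cos(a)]])
ob=[(-.065,.025,.032),(.065,.025,.032),(.065,-.025,.032),(-.065,-.025,.032)]
px=[f(*p) for p in[(160,297),(566,345),(571,464),(144,409)]]
print(fit("side",ob,px,[.587,-.1625,a]))
sl=np.array([.5871,-.1625])
for d in[(-.051,.006),(.051,.006),(.051,-.006),(-.051,-.006)]:
    p=w2pix("side",[*(sl+R@d),.032]); print((p-[270,210]+.5)*5-.5)
E
```

```text
blade [array([ 0.5467, -0.1517,  0.0735]), array([ 0.6327, -0.1749,  0.0735])] [ 0.5897 -0.1633  0.0735] 0.08907435096592067
(array([ 0.59059505, -0.16282234, -0.27947624]), [[-0.1, -0.5], [0.0, -0.2], [0.4, 0.2], [-0.3, 0.3]])
[185.9339328  343.26689084]
[511.6692097  382.28885312]
[512.63894544 411.26426712]
[182.41845094 371.1968508 ]
```

Call:
{"op": "arm_command", "data": {"dp": [[0, 0, 0.06], [0, 0, 0.12], [0, 0, 0.155], [0, 0, 0.18], [0, 0, 0.2]], "turn": [[0, 0, 0], [0, 0, 0], [0, 0, 0], [0, 0, 0], [0, 0, 0]], "jaw": [0, 0, 0, 0, 0]}}

```text
time_s: 6.2
eef_pos: [0.5869, -0.1618, 0.0528]
eef_rot: [-0.0, 0.991, -0.137, -0.0]
wrist_force: [-0.4, -0.5, 0.1]
opening: 0.181
grasp_force: 58.7
```

```bash
python3 go.py .588 -.1617 .041 -.275
```

```text
t 6.2 pos [ 0.5869 -0.1618  0.0528] phi -0.2754 q [-0.46  0.46  1.64  0.    1.04  1.38] F [-0.4 -0.5  0.1] tau [-0.01  0.   -0.  ] open 0.181 g 58.7
dp [ 0.004 -0.001  0.047] turn [-0.     0.    -0.001]
```

Call:
{"op": "arm_command", "data": {"dp": [[0, 0, 0.02], [0, 0, 0.035], [0, 0, 0.045], [0, 0, 0.05], [0, 0, 0.05]], "turn": [[0, 0, 0], [0, 0, 0], [0, 0, 0], [0, 0, 0], [0, 0, 0]], "jaw": [0, 0, 0, 0, 0]}}

```text
time_s: 6.82
eef_pos: [0.587, -0.1618, 0.0419]
eef_rot: [0.0, 0.991, -0.137, 0.0]
wrist_force: [-2.7, 0.7, 5.6]
opening: 0.177
grasp_force: 59.7
```

```bash
python3 go.py .588 -.1617 .041 -.275
```

```text
t 6.83 pos [ 0.587  -0.1618  0.0419] phi -0.2751 q [-0.46  0.48  1.64 -0.    1.02  1.38] F [-2.7  0.7  5.6] tau [0.21 0.51 0.01] open 0.177 g 59.7
dp [ 0.004 -0.001  0.003] turn [ 0. -0. -0.]
```

Call:
{"op": "arm_command", "data": {"dp": [[0, 0, 0], [0, 0, 0], [0, 0, 0], [0, 0, 0], [0, 0, 0]], "turn": [[0, 0, 0], [0, 0, 0], [0, 0, 0], [0, 0, 0], [0, 0, 0]], "jaw": [0.3, 0.5, 0.5, 0.5, 0.5]}}

```text
time_s: 7.45
eef_pos: [0.5869, -0.1617, 0.0407]
eef_rot: [-0.0, 0.991, -0.137, -0.0]
wrist_force: [-0.1, 0.6, 0.3]
opening: 0.502
grasp_force: 0.0
```

Call:
{"op": "arm_command", "data": {"dp": [[0, 0, -0.06], [0, 0, -0.2], [0, 0, -0.4], [0, 0, -0.46], [0, 0, -0.46]], "turn": [[0, 0, 0], [0, 0, 0], [0, 0, 0], [0, 0, 0], [0, 0, 0]], "jaw": [0.5, 0.5, 0.5, 0.5, 0.5]}}

```text
time_s: 8.07
eef_pos: [0.5878, -0.1621, 0.1577]
eef_rot: [0.001, 0.991, -0.137, 0.002]
wrist_force: [-0.3, 0.5, -1.3]
opening: 0.5
grasp_force: 0.0
```

```bash
python3 go.py .5613 -.254 .15 -.275; python3 - <<'E'
from h import *
cv2.imwrite("pics/s3.png",np.hstack([cv2.resize(camera(n)[y:y+150,x:x+100],None,fx=4,fy=4,interpolation=cv2.INTER_CUBIC) for n,x,y in(("side",280,240),("top",340,110))]))
E
```

```text
t 8.07 pos [ 0.5878 -0.1621  0.1577] phi -0.2752 q [-0.46  0.33  1.58  0.    1.23  1.38] F [-0.3  0.5 -1.3] tau [-0.01  0.04 -0.01] open 0.5 g 0.0
dp [-0.002  0.382  0.031] turn [ 0.001 -0.007 -0.   ]
```

View pics/s3.png

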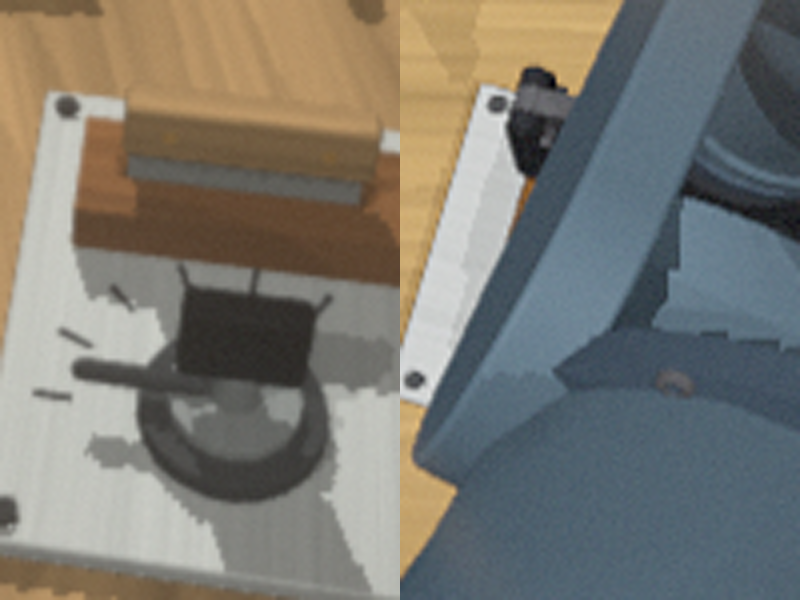

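The scraper sits seated and upright in the slot, with the back at crop (125-380, 90-185). The knob is at rest with its rod at (85,370), and the handle is centred near (247,300), within about 3 mm of the prediction. Moving over the knob.

Call:
{"op": "arm_command", "data": {"dp": [[0, 0.15, 0], [0, 0.3, 0], [0, 0.382, 0.03], [0, 0.382, 0.03], [0, 0.382, 0.03]], "turn": [[0, 0, 0], [0, 0, 0], [0, 0, 0], [0, 0, 0], [0, 0, 0]], "jaw": [0.5, 0.5, 0.5, 0.5, 0.5]}}

```text
time_s: 8.8
eef_pos: [0.5607, -0.2525, 0.1473]
eef_rot: [-0.001, 0.991, -0.137, -0.001]
wrist_force: [0.1, 0.8, 0.7]
opening: 0.503
grasp_force: 0.0
```

```bash
python3 go.py .562 -.254 .042 -.275
```

```text
t 8.8 pos [ 0.5607 -0.2525  0.1473] phi -0.2751 q [-0.62  0.35  1.57  0.    1.22  1.23] F [0.1 0.8 0.7] tau [0.01 0.04 0.01] open 0.503 g 0.0
dp [0.007 0.005 0.421] turn [-0.002  0.003 -0.   ]
```

Call:
{"op": "arm_command", "data": {"dp": [[0.006, 0.003, 0.15], [0.006, 0.003, 0.3], [0.006, 0.003, 0.38], [0.006, 0.003, 0.42], [0.006, 0.003, 0.42]], "turn": [[0, 0, 0], [0, 0, 0], [0, 0, 0], [0, 0, 0], [0, 0, 0]], "jaw": [0.5, 0.5, 0.5, 0.5, 0.5]}}

```text
time_s: 9.43
eef_pos: [0.5624, -0.2545, 0.0434]
eef_rot: [-0.0, 0.991, -0.137, -0.0]
wrist_force: [-0.0, 0.5, 0.2]
opening: 0.499
grasp_force: 0.0
```

```bash
python3 go.py .562 -.254 .042 -.275
```

```text
t 9.43 pos [ 0.5624 -0.2545  0.0434] phi -0.2749 q [-0.62  0.49  1.61  0.    1.03  1.23] F [-0.   0.5  0.2] tau [-0.02 -0.02  0.04] open 0.499 g 0.0
dp [-0.002 -0.002  0.006] turn [-0.  0.  0.]
```

Call:
{"op": "arm_command", "data": {"dp": [[0, 0, 0], [0, 0, 0], [0, 0, 0], [0, 0, 0], [0, 0, 0]], "turn": [[0, 0, 0], [0, 0, 0], [0, 0, 0], [0, 0, 0], [0, 0, 0]], "jaw": [0.35, 0.2, 0, 0, 0]}}

```text
time_s: 10.05
eef_pos: [0.5636, -0.2533, 0.045]
eef_rot: [-0.001, 0.991, -0.137, 0.001]
wrist_force: [2.4, 7.5, 6.5]
opening: 0.153
grasp_force: 59.0
```

```bash
python3 go.py .562 -.254 .042 -.275
```

```text
t 10.05 pos [ 0.5636 -0.2533  0.045 ] phi -0.2751 q [-0.62  0.49  1.61  0.    1.03  1.23] F [2.4 7.5 6.5] tau [ 1.25 -0.26 -0.06] open 0.153 g 59.0
dp [-0.005  0.005  0.012] turn [-0.004 -0.004 -0.   ]
```

Call:
{"op": "arm_command", "data": {"dp": [[0, -0.005, 0], [0, -0.005, 0], [0, -0.005, 0], [0, -0.005, 0], [0, -0.005, 0]], "turn": [[0, 0, 0], [0, 0, 0.2], [0, 0, 0.4], [0, 0, 0.6], [0, 0, 0.8]], "jaw": [0, 0, 0, 0, 0]}}

```text
time_s: 10.68
eef_pos: [0.5634, -0.2535, 0.045]
eef_rot: [-0.0, 0.94, -0.342, 0.001]
wrist_force: [-1.2, 3.7, 6.2]
opening: 0.152
grasp_force: 59.0
```

```bash
python3 go.py .562 -.254 .042 -1.532
```

```text
t 10.68 pos [ 0.5634 -0.2535  0.045 ] phi -0.6973 q [-0.61  0.49  1.61  0.    1.03  1.65] F [-1.2  3.7  6.2] tau [0.37 0.19 0.06] open 0.152 g 59.0
dp [-0.003  0.005  0.012] turn [-0.003 -0.003  1.594]
```

Call:
{"op": "arm_command", "data": {"dp": [[0, 0, 0], [0, 0, 0], [0, 0, 0], [0, 0, 0], [0, 0, 0]], "turn": [[0, 0, 0.2], [0, 0, 0.4], [0, 0, 0.6], [0, 0, 0.8], [0, 0, 0.8]], "jaw": [0, 0, 0, 0, 0]}}

```text
time_s: 11.3
eef_pos: [0.5631, -0.2537, 0.045]
eef_rot: [-0.0, 0.849, -0.529, 0.001]
wrist_force: [-0.8, 2.1, 6.3]
opening: 0.151
grasp_force: 59.1
```

```bash
python3 go.py .562 -.254 .042 -1.532
```

```text
t 11.3 pos [ 0.5631 -0.2537  0.045 ] phi -1.1139 q [-0.62  0.49  1.61  0.    1.03  2.07] F [-0.8  2.1  6.3] tau [0.37 0.36 0.06] open 0.151 g 59.1
dp [-0.001  0.004  0.012] turn [-0.002 -0.002  0.798]
```

Call:
{"op": "arm_command", "data": {"dp": [[0, 0, 0], [0, 0, 0], [0, 0, 0], [0, 0, 0], [0, 0, 0]], "turn": [[0, 0, 0.2], [0, 0, 0.4], [0, 0, 0.6], [0, 0, 0.75], [0, 0, 0.8]], "jaw": [0, 0, 0, 0, 0]}}

```text
time_s: 11.92
eef_pos: [0.5628, -0.2538, 0.045]
eef_rot: [0.0, 0.72, -0.694, 0.0]
wrist_force: [-2.5, 3.0, 7.7]
opening: 0.151
grasp_force: 59.3
```

Call:
{"op": "arm_command", "data": {"dp": [[0, 0, 0], [0, 0, 0], [0, 0, 0]], "turn": [[0, 0, 0], [0, 0, 0], [0, 0, 0]], "jaw": [0, 0, 0]}}

```text
time_s: 12.3
eef_pos: [0.5628, -0.2537, 0.045]
eef_rot: [0.0, 0.721, -0.693, 0.0]
wrist_force: [-3.2, 3.3, 7.0]
opening: 0.153
grasp_force: 59.3
```

```bash
python3 go.py .562 -.254 .042 -1.532; python3 - <<'E'
from h import *
cv2.imwrite("pics/s4.png",cv2.resize(camera("side")[220:395,250:420],None,fx=3.4,fy=3.4,interpolation=cv2.INTER_CUBIC))
E
```

```text
t 12.3 pos [ 0.5628 -0.2537  0.045 ] phi -1.5316 q [-0.62  0.49  1.61 -0.    1.03  2.49] F [-3.2  3.3  7. ] tau [0.33 0.71 0.09] open 0.153 g 59.3
dp [0.001 0.003 0.012] turn [-0.001 -0.001  0.001]
```

View pics/s4.png

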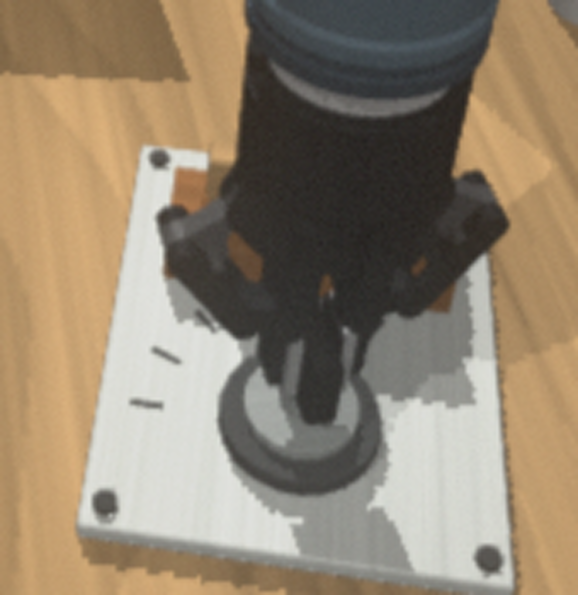

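The side picture shows the jaws still pinching the handle, its end at crop (318,400), now square to the slot. The measured tool turn is 1.257 rad, which is the third click, so I'm handing in.

```bash
python3 -c "
from bench import *
print(hand_in())"
```

```text
the job is handed in; nothing more can be done
None
```

I put the long scraper in the jig's slot, fully home, and let go of it; I then turned the knob 1.257 rad, its third click, where the gripper still holds it, and handed the job in at about 12.4 s (no verdict was returned). The short scraper was never touched, but the gripper hid the long scraper in my last picture, so I last saw it seated just before the knob turn.

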